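Lay out dried drawer fronts and weed out the broken ones

TASK

Empty the drying rack: lay each sound drawer front flat on its back, knob up, in a bay of its own in the tray, and drop every front with a broken corner into the grey reject bin. A front cannot be laid flat while it is held by its edge, so stand it on its long edge in the bay, let go, and push it over on to its back. Do not disturb the glue bottle or the tape measure.

Things in the scene. Friction and masses are not known exactly. Their poses are not given: they have to be found in the camera images.
- front_a: sound drawer front: dark wood panel, 120 mm wide (own y) x 90 high (own z) x 18 thick (own x), 0.13 kg, four whole corners, brass knob 19 mm across standing 24 mm out of the middle of its front (own -x). Origin: panel's centre. Stands free on its long edge but topples if leant 11 degrees; pushed near the top on the knob side it falls on its back: knob up, own x straight down. May be absent (None)
- front_b: sound drawer front: dark wood panel, 120 mm wide (own y) x 90 high (own z) x 18 thick (own x), 0.13 kg, four whole corners, brass knob 19 mm across standing 24 mm out of the middle of its front (own -x). Origin: panel's centre. Stands free on its long edge but topples if leant 11 degrees; pushed near the top on the knob side it falls on its back: knob up, own x straight down. May be absent (None)
- front_c: sound drawer front: dark wood panel, 120 mm wide (own y) x 90 high (own z) x 18 thick (own x), 0.13 kg, four whole corners, brass knob 19 mm across standing 24 mm out of the middle of its front (own -x). Origin: panel's centre. Stands free on its long edge but topples if leant 11 degrees; pushed near the top on the knob side it falls on its back: knob up, own x straight down. May be absent (None)
- broken_a: spoilt drawer front: size, knob, axes and origin (centre of the full panel) as a sound one, but its upper corner on the own +y side is broken off slantwise (about 45 mm each way), showing pale torn wood; the upper edge is whole from the middle to the other side. May be absent (None)
- broken_b: spoilt drawer front: size, knob, axes and origin (centre of the full panel) as a sound one, but its upper corner on the own -y side is broken off slantwise (about 45 mm each way), showing pale torn wood; the upper edge is whole from the middle to the other side. May be absent (None)
- drying_rack: fixed drying rack on the right, plywood foot with light wood ribs, 276 x 116 mm (own x, y). 5 grooves along own y, 48 mm apart, 21 mm wide, 20 mm deep, floor 12 mm above the bench, rib tops 32 mm. Fronts stand in them on their long edge, knobs to own -x (towards the robot), tops 102 mm above the bench; some grooves empty. Origin: centre of the underside
- tray: fixed light wood tray on the left with four bays (2 along own x, 2 along own y), 280 x 300 mm, 24 mm high, floor 6 mm thick. Own x points roughly away from the robot. Origin: centre of the underside
- bay_near_right (a point): middle of the floor of the tray's near right bay (6 mm above the bench), axes those of the tray. Each bay is 128 mm (tray x) by 138 mm (tray y) inside; the walls are 8 mm thick and rise 18 mm over the floor
- bay_near_left (a point): middle of the floor of the tray's near left bay (6 mm above the bench), axes those of the tray. Each bay is 128 mm (tray x) by 138 mm (tray y) inside; the walls are 8 mm thick and rise 18 mm over the floor
- bay_far_right (a point): middle of the floor of the tray's far right bay (6 mm above the bench), axes those of the tray. Each bay is 128 mm (tray x) by 138 mm (tray y) inside; the walls are 8 mm thick and rise 18 mm over the floor
- bay_far_left (a point): middle of the floor of the tray's far left bay (6 mm above the bench), axes those of the tray. Each bay is 128 mm (tray x) by 138 mm (tray y) inside; the walls are 8 mm thick and rise 18 mm over the floor
- reject_bin: loose grey plastic bin, open on top, 186 mm (own x) by 146 mm (own y), 90 mm high, walls 4 mm, 0.6 kg, between the rack and the tray; may be knocked aside during the work. Origin: centre of the underside
- glue_bottle: yellow glue bottle with orange nozzle, 178 mm tall, standing at the back; not to be disturbed. Origin: centre of the underside
- tape_measure: yellow and black tape measure, 39x82x68 mm, standing near the front edge; not to be disturbed. Origin: centre of the underside

How it is judged:
By the outcome, as a careful person would: the job done as asked, in the order asked, and still so for the second after the job is handed in, with the robot touching nothing.
Of front_a, front_b, front_c, broken_a, broken_b only 4 to 5 are there at a start; the rules pass over those that are not, and their reading is None.
At some moment in a run one of reject_bin, broken_a, broken_b may be knocked a few centimetres aside while the robot is not near it.
It also fails if it takes over 210 s, if anything falls off the work surface, if the arm or the gripper's body presses on something with over 40 N, if the wrist force passes 120 N, or if a joint passes its speed limit or range.

ROBOT

A 7-joint arm with a two-finger parallel gripper is mounted at the origin on a cart in front of the work surface, level with it; the furniture and walls round the work are solid. World frame = base frame: x ahead of the robot, y to its left, z up, the work surface at z = 0. Lengths are in m, angles in degrees, forces in N, time in s.
With the tool pointing down it reaches from about 0.4 to 0.925 m from the base axis. Payload 5.6 kg.
Tool frame: the origin (TCP) lies between the finger pads; the fingertips stand 14 mm ahead of it and the grasp point (between the pads) lies 5 mm behind it (r.tcp_to_tips is the distance from the TCP to the fingertips, in m); z points along the fingers, y is the line along which they close (so a half turn about z gives the same grasp; the last joint's range is limited). The gripper opens to 85 mm and grips with 20 to 120 N. Pads are 22 mm wide; open, the fingers measure 114 mm over their backs; the gripper's body (76 mm by 85 mm) begins 54 mm behind the grasp point. The pads swing forward as they close: fully open they stand 13 mm farther back than shut.
Start: joints at [-77.636, 26.786, -0.665, 91.828, 0.344, 61.387, -3.226], TCP at [0.166, 0.628, 0.245] pointing down, gripper open.
Joint ranges: [-144.91, 144.91], [-17.63, 115.5], [-89.93, 88.59], [15.96, 139.68], [-74.01, 254.01], [8.47, 105.57], [-167.45, 167.45]. Speed limits (degrees/s): [147.25, 147.25, 180, 180, 180, 180, 180].

INTERFACE

Orientations are given as [roll, pitch, yaw] about the fixed x, y, z axes, in that order (R = Rz(yaw) Ry(pitch) Rx(roll)).
In Python, from workcell import r gives the robot as it stands. The module is installed in compiled form; this text tells all that it offers.
- The arm moves only by the shell command python3 -m jog 'ROWS' [FORCE]. ROWS is JSON, a list that holds one entry, the list of rows, each a list of 7 numbers: the turn, a rotation vector about the world's x, y, z in degrees, then the shift along the world's x, y, z in mm, then the finger opening in mm, from 0 to 85.4. In form: [[[rx, ry, rz, tx, ty, tz, fingers], ...]]. A call has exactly 10 rows; each row shifts and turns the commanded pose from where the row before left it; what a row does not reach is not made up. A row lasts 1/10 s, in which the tool goes at most 50 mm and 8.59 degrees, less where a joint would pass 70% of its speed; a pose out of reach is approached as far as the arm can. A call is refused whole if a number of a shift passes 50 or a number of a turn 8.59, either way. A call with a gripper value outside its range is refused whole. The fingers move at their own pace and stop on an object; FORCE is the grip in N (left out, the last holds). Time passes only in rows, so rows that do not move let the fingers close, or fill a call up. It gives the time, the measured TCP pose, the force, the opening and the grip force at its end, in the units of the state.
- r.sense(): the state, without advancing time (a new reading comes with each control period).
- r.read_camera(name): name is "side" or "top"; returns a dict with "color" (384x512x3 uint8, blue, green, red), "fov_y" (degrees; the focal length in pixels is half the picture's height over the tangent of half this angle, whatever the lens; pixels are square), "cx", "cy" (the principal point, pixels), "R" (3x3) and "t" (3): a world point X has camera coordinates R X + t. Camera axes: x right, y down, z forward; pixel columns grow to the right and rows downward; lengths in m; the calibration is good to about 2 mm. A picture is of the moment at which its call begins. There is no depth.
- r.sign_off(): hands the job in; it is judged then, once.
Trained networks look in the newest picture that a camera, given by its name, has taken for a name from the list of things; names that differ only in an ending like _2 or _b are one class to them, and where a whole thing is asked for, a point or a joint stands for the part that bears it (a point fixed in the world has none). Each returns a list of dicts, best first, with "conf" (0 to 1); they miss things now and then, are a little off and sometimes report something else, mostly with a low value. They report only what shows in the picture. A call takes as long as a camera call.
- r.spot_in(camera, label): "extent" ([left, top, width, height] in pixels, round what is visible of it).
- r.place_of(camera, label): "pixel" ([row, column] in pixels: a listed point, or the origin of a listed thing).
The state is a dict: "time_s": time; "joint_positions": joint angles; "qd": joint speeds; "joint_efforts": joint torques, N m; "position": TCP position; "tcp_rot": TCP orientation; "contact_force": force on the tool from outside, world axes, zero at the start; "wrist_torque": the same for the moment, N m; "width": finger opening in m; "grasp_force": force on a finger pad.
Only numpy, scipy, OpenCV 4.12 (cv2) and the standard library are available. Lean on these libraries where they do the work, as an engineer would, in place of code of your own. Each camera call takes 0.05 s, during which the arm holds its last target. There are 200 camera calls.

## Working session

There is one attempt and no reset: what is moved stays moved. The work goes in short steps, Python scripts to look and compute and a shell command to move; the robot and the scene stay as the last step left them, time stands still between calls to the robot, and variables do not carry over. Pictures are saved under pics/ and viewed, at most 14 in all, crops included, and the job is handed in when it is done.

```bash
mkdir -p pics
cat > h.py <<'E'
import numpy as np, cv2
from workcell import r
def cam(n):
    c=r.read_camera(n); c['R']=np.array(c['R']); c['t']=np.array(c['t']); c['f']=c['color'].shape[0]/2/np.tan(np.radians(c['fov_y']/2)); return c
def proj(c,X):
    p=np.atleast_2d(X)@c['R'].T+c['t']; return np.c_[c['cx']+c['f']*p[:,0]/p[:,2], c['cy']+c['f']*p[:,1]/p[:,2]]
def unproj(c,uv,z):
    d=c['R'].T@np.array([(uv[0]-c['cx'])/c['f'],(uv[1]-c['cy'])/c['f'],1]); o=-c['R'].T@c['t']
    return o+d*(z-o[2])/d[2]
E
python3 - <<'E'
from h import *
s=r.sense(); print(s['time_s'],s['position'],s['tcp_rot'],s['width'])
for n in('top','side'):
    c=cam(n); cv2.imwrite(f'pics/{n}0.png',cv2.resize(c['color'],(768,576),interpolation=cv2.INTER_CUBIC)); print(n,-c['R'].T@c['t'],c['f'],c['R'].round(2).tolist())
    for l,z in [('front_a',.057),('broken_a',.057),('drying_rack',0),('tray',0),('bay_near_right',.006),('bay_near_left',.006),('bay_far_right',.006),('bay_far_left',.006),('reject_bin',0),('glue_bottle',0),('tape_measure',0)]:
        for d in r.place_of(n,l):
            if d['conf']>.25: print(l,round(d['conf'],2),np.round(d['pixel'],1),unproj(c,d['pixel'][::-1],z).round(3))
E
```

```text
0.0 [0.16625787 0.62781645 0.24431531] [-1.79897164e+02  5.53447713e-03  1.65169653e+02] 0.08529162998087644
top [ 0.40596275 -0.02945826  1.23208945] 468.8981554424001 [[-0.0, -1.0, -0.0], [-0.99, 0.0, -0.17], [0.17, 0.0, -0.99]]
front_a 0.79 [229.9 357. ] [ 0.501 -0.292  0.057]
front_a 0.73 [283.8 361.9] [ 0.369 -0.299  0.057]
front_a 0.62 [244.  359.3] [ 0.466 -0.297  0.057]
broken_a 0.79 [208.5 360.6] [ 0.555 -0.304  0.057]
broken_a 0.68 [265.2 361.1] [ 0.414 -0.299  0.057]
broken_a 0.31 [245.  358.4] [ 0.464 -0.294  0.057]
drying_rack 0.95 [247.3 353.5] [ 0.461 -0.294  0.   ]
drying_rack 0.36 [254.1 135.1] [0.445 0.275 0.   ]
tray 0.73 [229.5 160.7] [0.509 0.211 0.   ]
bay_near_right 0.77 [256.1 192.7] [0.44  0.125 0.006]
bay_near_left 0.71 [255.8 134.1] [0.441 0.276 0.006]
bay_far_left 0.63 [203.1 133.6] [0.579 0.283 0.006]
reject_bin 0.77 [198.5 276.1] [ 0.59  -0.094  0.   ]
glue_bottle 0.62 [127.7 256.1] [ 0.786 -0.042  0.   ]
tape_measure 0.9 [270.  270.8] [ 0.403 -0.078  0.   ]
side [ 0.23654786 -0.66061215  0.68136616] 363.5050923145384 [[0.89, -0.45, 0.01], [-0.28, -0.57,
[... 268 characters left out ...]
0.308  0.057]
broken_a 0.71 [195.7 194.8] [0.433 0.073 0.057]
drying_rack 0.97 [312.9 271.3] [ 0.466 -0.295  0.   ]
tray 0.69 [182.  209.8] [0.514 0.181 0.   ]
bay_near_right 0.67 [195.9 194.9] [0.449 0.131 0.006]
bay_near_left 0.56 [170.9 180.5] [0.45  0.267 0.006]
bay_far_right 0.78 [183.2 237. ] [0.583 0.132 0.006]
bay_far_right 0.45 [306.8 249.7] [ 0.43  -0.266  0.006]
bay_far_right 0.28 [320.1 226.1] [ 0.373 -0.272  0.006]
bay_far_left 0.93 [161.3 217.2] [0.574 0.266 0.006]
reject_bin 0.95 [233.7 274. ] [ 0.584 -0.097  0.   ]
glue_bottle 0.92 [200.8 324.2] [ 0.777 -0.047  0.   ]
tape_measure 0.67 [283.4 315. ] [ 0.591 -0.274  0.   ]
tape_measure 0.65 [249.6 202.7] [ 0.399 -0.066  0.   ]
```

View pics/top0.png

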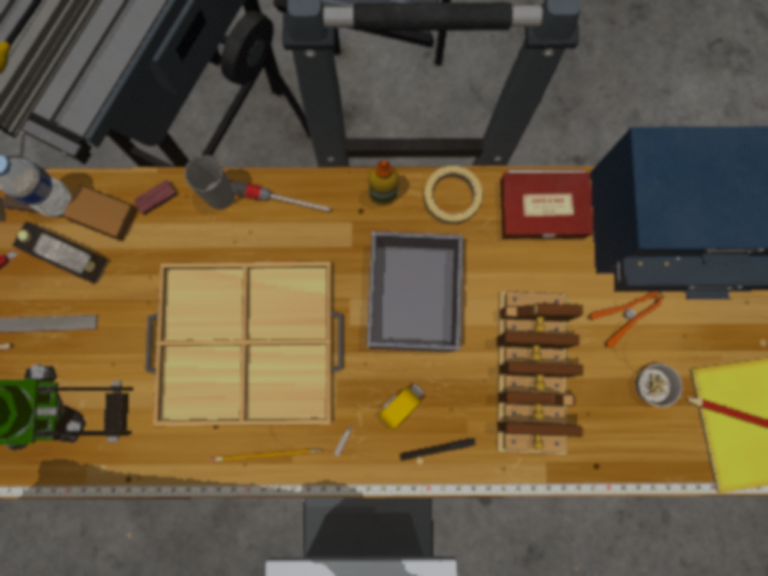

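View pics/side0.png

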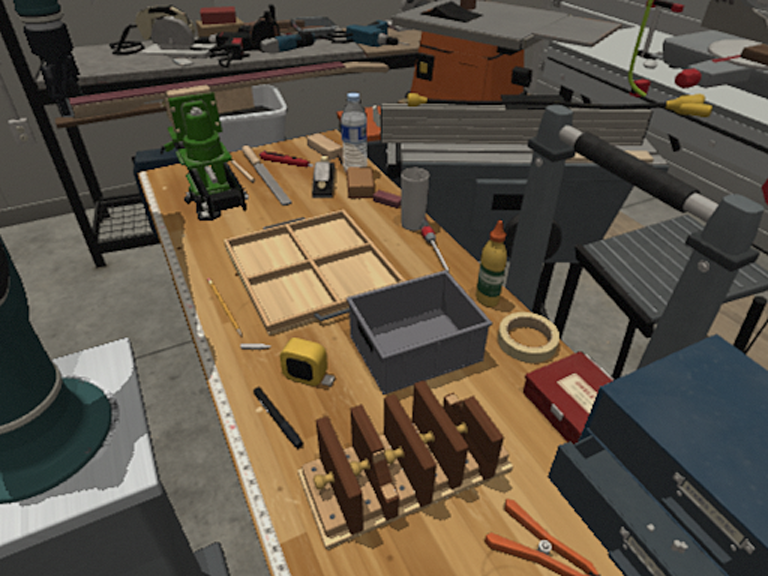

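The pictures show five fronts. In the side view, the 2nd (about (375,460)) and the 5th (about (475,430)) have pale broken corners, and the 1st, 3rd and 4th are sound. The top view puts the tray at (155-332, 263-424), the bin at (370-463, 235-350) and a tall green tool at the left edge.

```bash
cat > m.py <<'E'
from h import *
c=cam('top')
# tray outer corners (768 scale) far-left, far-right, near-right, near-left
P=[unproj(c,np.array(p)/1.5,.024) for p in [(162,264),(332,263),(331,423),(155,424)]]
print(np.round(P,3).tolist(),np.mean(P,0))
s=cam('side')
b=unproj(s,np.array((215,215))/1.5,0); print('green base',b)
for z in (.2,.25,.3,.35,.4): print(z,unproj(s,np.array((190,90))/1.5,z),unproj(c,np.array((15,405))/1.5,z))
I=c['color'][180:312,320:400]; J=c['color'][165:295,95:235]
cv2.imwrite('pics/crop1.png',cv2.resize(I,None,fx=4.5,fy=4.5,interpolation=cv2.INTER_CUBIC))
cv2.imwrite('pics/crop2.png',cv2.resize(J,None,fx=4.5,fy=4.5,interpolation=cv2.INTER_CUBIC))
E
python3 m.py
```

```text
[[0.648, 0.348, 0.024], [0.649, 0.051, 0.024], [0.374, 0.05, 0.024], [0.373, 0.347, 0.024]] [0.511137   0.19912615 0.024     ]
green base [0.38602509 0.49126875 0.        ]
0.2 [0.42622982 0.76120006 0.2       ] [0.4060083  0.49627355 0.2       ]
0.25 [0.40652736 0.61351496 0.25      ] [0.40600609 0.47080425 0.25      ]
0.3 [0.38682489 0.46582985 0.3       ] [0.40600389 0.44533496 0.3       ]
0.35 [0.36712243 0.31814475 0.35      ] [0.40600168 0.41986566 0.35      ]
0.4 [0.34741997 0.17045965 0.4       ] [0.40599947 0.39439637 0.4       ]
```

View pics/crop1.png

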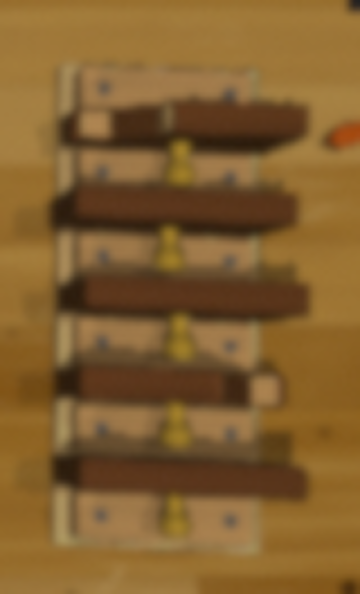

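View pics/crop2.png

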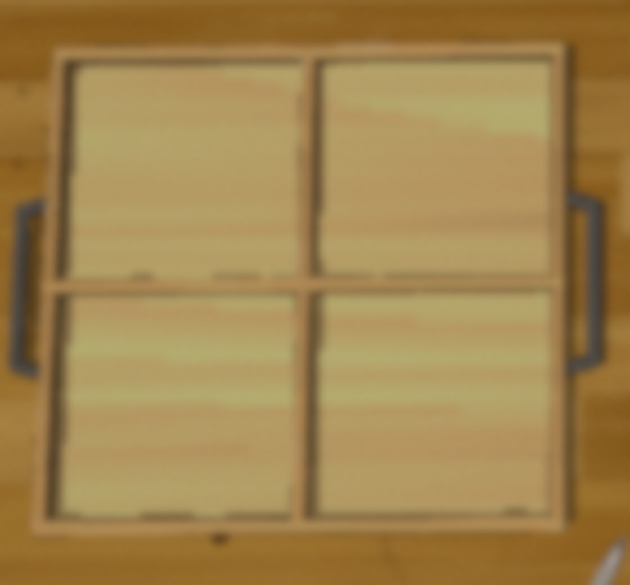

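The rack crop shows the front tops as brown bands, with pale breaks at (265,390) and (95,125). The tray crop shows the rim corners at (57,50), (566,45), (568,528) and (35,532).

```bash
cat > m2.py <<'E'
from h import *
from scipy.optimize import least_squares
c=cam('top')
def fit(px,hx,hy,z):
    w=np.array([[hx,hy],[hx,-hy],[-hx,-hy],[-hx,hy]])
    Rm=lambda a:np.array([[np.cos(a),-np.sin(a)],[np.sin(a),np.cos(a)]])
    f=lambda q:(proj(c,np.c_[w@Rm(q[2]).T+q[:2],np.full(4,z)])-px).ravel()
    s=least_squares(f,[.5,0,0]); return s.x[:2].round(4),np.degrees(s.x[2]).round(2),s.fun.round(1)
print('tray',fit(np.array([(57,50),(566,45),(568,528),(35,532)])/4.5+[95,165],.14,.15,.024))
print('rack',fit(np.array([(60,65),(258,72),(260,552),(53,547)])/4.5+[320,180],.138,.058,.012))
for n,a,b in [('1',(82,470),(306,482)),('2',(80,382),(222,385)),('3',(84,295),(307,300)),('4',(76,207),(297,210)),('5',(172,120),(308,122))]:
    A,B=[unproj(c,np.array(p)/4.5+[320,180],.102) for p in(a,b)]; m=(A+B)/2;d=A-B; print(n,A.round(4),B.round(4),m.round(4),np.linalg.norm(d).round(3),np.degrees(np.arctan2(-d[0],d[1])).round(1))
E
python3 m2.py
```

```text
tray (array([0.5109, 0.1997]), np.float64(0.32), array([-0.4, -0.7,  0.6, -0.7,  0. ,  0.5, -0.2,  0.8]))
rack (array([ 0.4593, -0.2954]), np.float64(-2.55), array([-0.1, -0.4, -0. , -0.2, -0. ,  0.7,  0.2, -0.1]))
1 [ 0.3691 -0.2325  0.102 ] [ 0.3625 -0.3498  0.102 ] [ 0.3658 -0.2911  0.102 ] 0.117 -3.3
2 [ 0.4147 -0.2331  0.102 ] [ 0.4128 -0.308   0.102 ] [ 0.4138 -0.2705  0.102 ] 0.075 -1.4
3 [ 0.4604 -0.2368  0.102 ] [ 0.4573 -0.3553  0.102 ] [ 0.4589 -0.296   0.102 ] 0.119 -1.5
4 [ 0.5073 -0.2342  0.102 ] [ 0.5052 -0.3525  0.102 ] [ 0.5063 -0.2933  0.102 ] 0.118 -1.0
5 [ 0.5541 -0.2876  0.102 ] [ 0.5527 -0.3609  0.102 ] [ 0.5534 -0.3242  0.102 ] 0.073 -1.1
```

```bash
python3 -m jog '[[[0,0,-8,0,0,45,85],[0,0,-8,0,0,45,85],[0,0,-8,0,0,45,85],[0,0,-8,0,0,45,85],[0,0,-8,0,0,45,85],[0,0,-8,0,0,45,85],[0,0,-8,10,-45,0,40],[0,0,-8,10,-45,0,40],[0,0,-8,20,-45,0,40],[0,0,-3.2,20,-45,0,40]]]' 40
```

```text
time_s: 2.35
position: [0.2267, 0.4465, 0.5153]
tcp_rot: [180.0, -0.0, 89.8]
contact_force: [1.5, -0.4, 1.0]
width: 0.0402
grasp_force: 0.0
```

```bash
python3 -m jog '[[[0,0,0,40,-20,0,40],[0,0,0,40,-20,0,40],[0,0,0,40,-20,0,40],[0,0,0,40,-20,0,40],[0,0,0,10,-45,0,40],[0,0,0,5,-45,0,40],[0,0,0,5,-45,0,40],[0,0,0,0,-45,0,40],[0,0,0,0,-45,0,40],[0,0,0,0,-45,0,40]]]'
python3 -m jog '[[[0,0,0,0,-45,-20,40],[0,0,0,0,-45,-20,40],[0,0,0,0,-45,-20,40],[0,0,0,0,-45,-20,40],[0,0,0,0,-45,-20,40],[0,0,-0.9,0,-45,-20,40],[0,0,-0.9,0,-45,-20,40],[0,0,0,0,0,-20,40],[0,0,0,0,0,-20,40],[0,0,0,0,0,0,40]]]'
```

```text
time_s: 3.35
position: [0.4061, 0.0963, 0.5154]
tcp_rot: [180.0, -0.0, 90.0]
contact_force: [0.7, 0.1, 0.3]
width: 0.0405
grasp_force: 0.0
time_s: 4.35
position: [0.405, -0.2162, 0.3337]
tcp_rot: [-179.7, 0.1, 88.1]
contact_force: [0.7, -0.5, -0.0]
width: 0.0402
grasp_force: 0.0
```

```bash
python3 -m jog '[[[0,0,0,-10,-19,-40,40],[0,0,0,-10,-19,-40,40],[0,0,0,-10,-19,-40,40],[0,0,0,-9,-18,-40,40],[0,0,0,0,0,-24,40],[0,0,0,0,0,0,40],[0,0,0,0,0,0,40],[0,0,0,0,0,0,40],[0,0,0,0,0,0,40],[0,0,0,0,0,0,40]]]'
python3 - <<'E'
from h import *
c=cam('top'); s=cam('side')
a=cv2.resize(c['color'][170:320,290:410],None,fx=3.3,fy=3.6); b=cv2.resize(s['color'][190:350,170:330],(400,540))
cv2.imwrite('pics/p5.png',np.hstack([cv2.resize(a,(400,540)),b]))
E
```

```text
time_s: 5.35
position: [0.3725, -0.2817, 0.1682]
tcp_rot: [180.0, -0.2, 88.4]
contact_force: [0.9, 0.4, 0.0]
width: 0.0397
grasp_force: 0.0
```

View pics/p5.png

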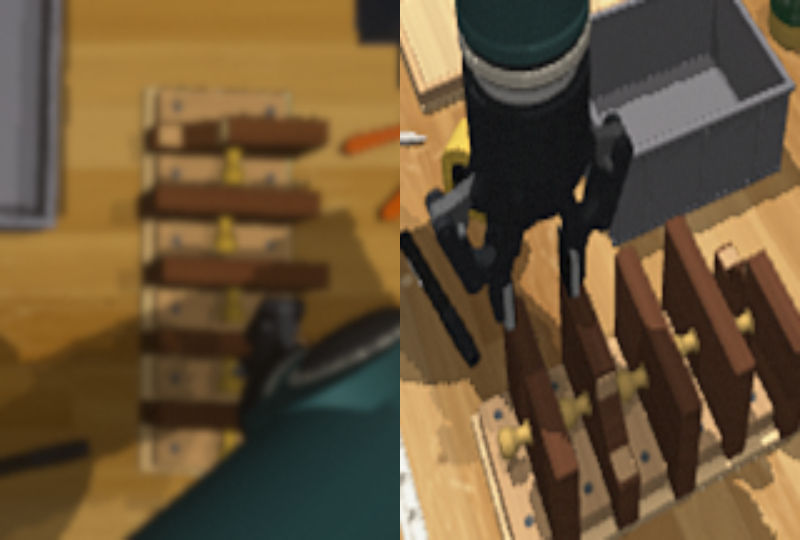

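The view shows the gripper over the first front. The fingers straddle its top edge at about (540,300) on the right half and need a few mm more of -x and -y.

```bash
python3 -m jog '[[[0,0,0,-3.5,-4.5,0,34],[0,0,0,-3.5,-4.5,0,34],[0,0,0,0,0,0,34],[0,0,0,0,0,-20,34],[0,0,0,0,0,-20,34],[0,0,0,0,0,-20,34],[0,0,0,0,0,-20,34],[0,0,0,0,0,0,34],[0,0,0,0,0,0,0],[0,0,0,0,0,0,0]]]' 40
python3 -m jog '[[[0,0,0,0,0,0,0],[0,0,0,0,0,0,0],[0,0,0,0,0,0,0],[0,0,0,0,0,0,0],[0,0,0,0,0,0,0],[0,0,0,0,0,0,0],[0,0,0,0,0,0,0],[0,0,0,0,0,0,0],[0,0,0,0,0,0,0],[0,0,0,0,0,0,0]]]'
```

```text
time_s: 6.45
position: [0.3647, -0.2915, 0.088]
tcp_rot: [-179.9, -0.2, 88.3]
contact_force: [0.4, 0.2, -1.1]
width: 0.0171
grasp_force: 42.3
time_s: 7.45
position: [0.3649, -0.291, 0.0877]
tcp_rot: [-179.9, -0.2, 88.3]
contact_force: [-0.1, 1.8, 6.2]
width: 0.0172
grasp_force: 43.4
```

```bash
python3 -m jog '[[[0,0,0,0,0,10,0],[0,0,0,0,0,25,0],[0,0,0,0,0,35,0],[0,0,0,0,0,35,0],[0,0,0,0,0,35,0],[0,0,0,10,10,20,0],[0,0,0,15,30,0,0],[0,0,0,15,40,0,0],[0,0,0,15,40,0,0],[0,0,0,15,40,0,0]]]'
python3 -m jog '[[[0,0,0,15,40,0,0],[0,0,0,15,40,0,0],[0,0,0,15,40,0,0],[0,0,0,15,40,0,0],[0,0,0.5,10,40,0,0],[0,0,0.5,10,40,0,0],[0,0,0.5,10,40,0,0],[0,0,0.5,6,40,0,0],[0,0,0,0,40,0,0],[0,0,0,0,30,0,0]]]'
```

```text
time_s: 8.45
position: [0.4344, -0.1296, 0.2476]
tcp_rot: [-179.9, -0.3, 88.3]
contact_force: [0.8, -0.0, -1.1]
width: 0.0174
grasp_force: 42.4
time_s: 9.45
position: [0.5299, 0.2617, 0.2472]
tcp_rot: [-179.9, -0.2, 90.4]
contact_force: [0.4, -0.9, -2.7]
width: 0.0172
grasp_force: 42.3
```

```bash
python3 -m jog '[[[0,0,0,0.5,5,0,0],[0,0,0,0.5,6,0,0],[0,0,0,0,0,-30,0],[0,0,0,0,0,-35,0],[0,0,0,0,0,-35,0],[0,0,0,0,0,-30,0],[0,0,0,0,0,-8,0],[0,0,0,0,0,0,0],[0,0,0,0,0,0,0],[0,0,0,0,0,0,0]]]'
python3 - <<'E'
from h import *
c=cam('top'); s=cam('side')
a=c['color'][160:300,95:235]; b=s['color'][120:240,140:280]
cv2.imwrite('pics/p6.png',np.hstack([cv2.resize(a,(400,400)),cv2.resize(b,(400,343))[:343].copy() if 0 else cv2.copyMakeBorder(cv2.resize(b,(400,343)),0,57,0,0,0)]))
E
```

```text
time_s: 10.45
position: [0.5326, 0.2701, 0.111]
tcp_rot: [180.0, -0.3, 90.3]
contact_force: [-0.4, 0.3, -0.9]
width: 0.0172
grasp_force: 42.3
```

View pics/p6.png

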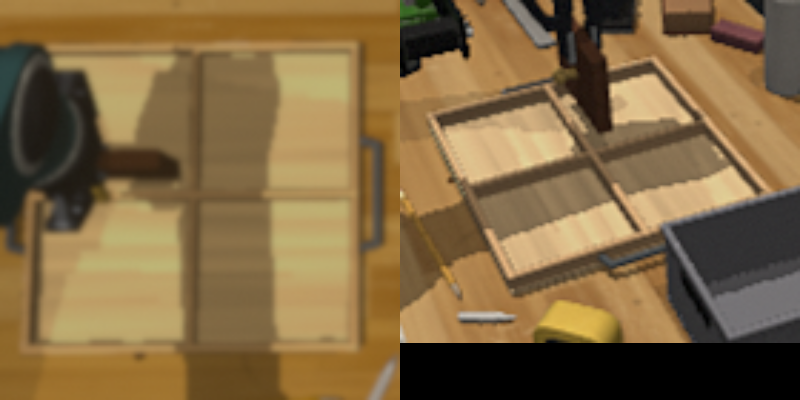

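The panel hangs over the far-left bay. Its right end at (180,165) clears the divider at (193,165), so I lower it.

```bash
python3 -m jog '[[[0,0,0,-1,2,-10,0],[0,0,0,0,0,-10,0],[0,0,0,0,0,-5,0],[0,0,0,0,0,-2,0],[0,0,0,0,0,-1,0],[0,0,0,0,0,0,0],[0,0,0,0,0,0,0],[0,0,0,0,0,0,0],[0,0,0,0,0,0,0],[0,0,0,0,0,0,0]]]'
```

```text
time_s: 11.55
position: [0.5299, 0.2718, 0.0818]
tcp_rot: [-179.8, -0.2, 90.3]
contact_force: [-4.2, -0.9, 7.0]
width: 0.0175
grasp_force: 43.6
```

```bash
python3 -m jog '[[[0,0,0,0,0,0,22],[0,0,0,0,0,0,26],[0,0,0,0,0,0,34],[0,0,0,0,0,0,40],[0,0,0,0,0,0,40],[0,0,0,0,0,0,40],[0,0,0,0,0,10,40],[0,0,0,0,0,25,40],[0,0,0,0,0,25,40],[0,0,0,0,0,0,40]]]'
python3 -m jog '[[[0,0,0,-25,0,0,0],[0,0,0,-25,0,0,0],[0,0,0,0,0,0,0],[0,0,0,0,0,0,0],[0,0,0,0,0,0,0],[0,0,0,0,0,0,0],[0,0,0,0,0,0,0],[0,0,0,0,0,0,0],[0,0,0,0,0,0,0],[0,0,0,0,0,0,0]]]'
python3 - <<'E'
from h import *
c=cam('top'); s=cam('side')
a=c['color'][160:300,95:235]; b=s['color'][120:240,140:280]
cv2.imwrite('pics/p7.png',np.hstack([cv2.resize(a,(400,400)),cv2.copyMakeBorder(cv2.resize(b,(400,343)),0,57,0,0,0)]))
E
```

```text
time_s: 12.55
position: [0.5326, 0.2724, 0.1449]
tcp_rot: [179.8, -0.4, 90.3]
contact_force: [0.5, -0.6, -0.3]
width: 0.0397
grasp_force: 0.0
time_s: 13.55
position: [0.4805, 0.2719, 0.1412]
tcp_rot: [-179.9, -0.2, 90.3]
contact_force: [-0.3, 0.1, 0.2]
width: -0.0002
grasp_force: 0.0
```

View pics/p7.png

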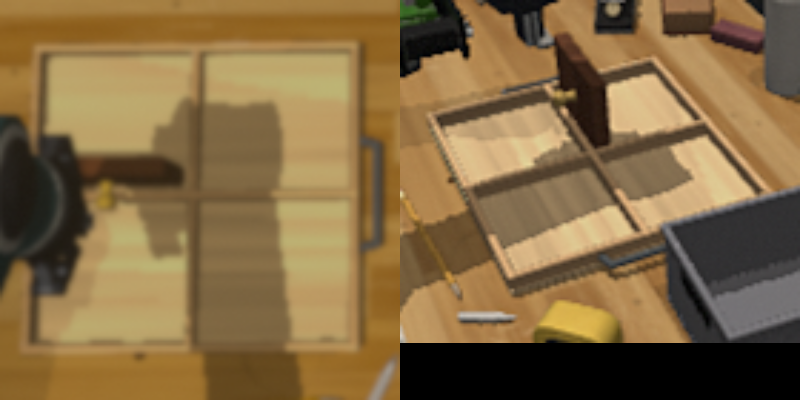

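The front stands upright in the bay, with the closed fingers on its knob side.

```bash
python3 -m jog '[[[0,0,0,0,0,-20,0],[0,0,0,0,0,-20,0],[0,0,0,0,0,-7,0],[0,0,0,12,0,0,0],[0,0,0,8,0,0,0],[0,0,0,8,0,0,0],[0,0,0,8,0,0,0],[0,0,0,8,0,0,0],[0,0,0,8,0,0,0],[0,0,0,8,0,0,0]]]'
python3 -m jog '[[[0,0,0,5,0,0,0],[0,0,0,0,0,0,0],[0,0,0,0,0,0,0],[0,0,0,0,0,0,0],[0,0,0,0,0,35,0],[0,0,0,0,-30,35,0],[0,0,0,0,-40,35,0],[0,0,0,0,-40,0,36],[0,0,0,0,-40,0,36],[0,0,0,0,-40,0,36]]]'
python3 - <<'E'
from h import *
c=cam('top'); s=cam('side')
a=c['color'][160:300,95:235]; b=s['color'][120:240,140:280]
cv2.imwrite('pics/p8.png',np.hstack([cv2.resize(a,(400,400)),cv2.copyMakeBorder(cv2.resize(b,(400,343)),0,57,0,0,0)]))
E
```

```text
time_s: 14.65
position: [0.5412, 0.272, 0.0943]
tcp_rot: [-179.9, -0.2, 90.3]
contact_force: [0.2, 1.0, 0.3]
width: -0.0003
grasp_force: 0.0
time_s: 15.65
position: [0.545, 0.0834, 0.1975]
tcp_rot: [-179.9, -0.3, 90.4]
contact_force: [0.5, 0.5, 0.7]
width: 0.0361
grasp_force: 0.0
```

View pics/p8.png

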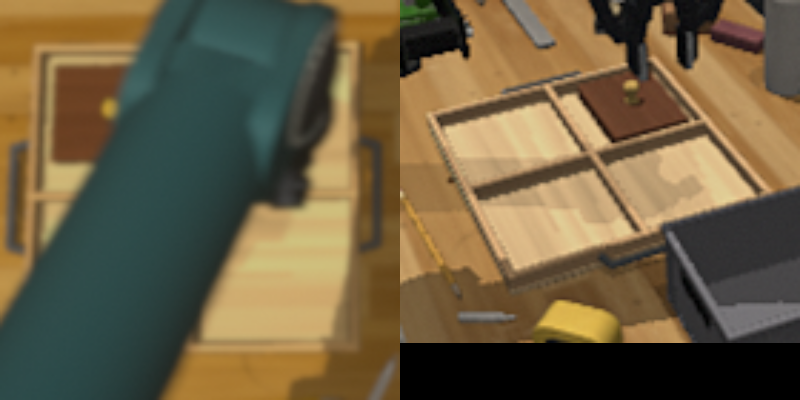

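Front 1 lies flat in the far-left bay, knob up, with the knob at (632,90) in the side half. Next is the broken front in groove 2.

```bash
python3 -m jog '[[[0,0,0,-10,-40,0,34],[0,0,0,-15,-40,0,34],[0,0,0,-15,-40,0,34],[0,0,0,-15,-40,0,34],[0,0,-0.5,-15,-40,0,34],[0,0,-0.5,-15,-40,0,34],[0,0,-0.5,-15,-40,0,34],[0,0,-0.5,-15,-40,0,34],[0,0,0,-12,-40,0,34],[0,0,0,-5,-6,0,34]]]'
python3 - <<'E'
from h import *
print(r.sense()['position'])
for n in('top','side'):
    c=cam(n)
    for l,z in [('front_a',.057),('broken_a',.057),('reject_bin',0)]:
        for d in r.place_of(n,l):
            if d['conf']>.25: print(n,l,round(d['conf'],2),unproj(c,d['pixel'][::-1],z).round(3))
E
```

```text
time_s: 16.75
position: [0.4115, -0.2861, 0.1979]
tcp_rot: [-179.9, -0.1, 87.9]
contact_force: [-0.5, -0.5, -0.5]
width: 0.0337
grasp_force: 0.0
[ 0.41151996 -0.28611412  0.19791672]
top front_a 0.84 [0.58  0.257 0.057]
top front_a 0.71 [ 0.47  -0.296  0.057]
top front_a 0.68 [ 0.508 -0.298  0.057]
top broken_a 0.85 [ 0.413 -0.298  0.057]
top broken_a 0.77 [ 0.558 -0.303  0.057]
top reject_bin 0.6 [ 0.593 -0.09   0.   ]
side front_a 0.85 [ 0.466 -0.302  0.057]
side front_a 0.74 [ 0.515 -0.285  0.057]
side front_a 0.66 [0.558 0.208 0.057]
side broken_a 0.81 [ 0.413 -0.293  0.057]
side broken_a 0.64 [ 0.559 -0.306  0.057]
side broken_a 0.45 [ 0.462 -0.299  0.057]
side reject_bin 0.74 [ 0.585 -0.084  0.   ]
```

```bash
python3 -m jog '[[[0,0,0,1,3,-30,34],[0,0,0,0,0,-30,34],[0,0,0,0,0,-25,34],[0,0,0,0,0,-15,34],[0,0,0,0,0,-10,34],[0,0,0,0,0,0,34],[0,0,0,0,0,0,0],[0,0,0,0,0,0,0],[0,0,0,0,0,0,0],[0,0,0,0,0,0,0]]]' 40
python3 -m jog '[[[0,0,0,0,0,0,0],[0,0,0,0,0,0,0],[0,0,0,0,0,15,0],[0,0,0,0,0,30,0],[0,0,0,0,0,35,0],[0,0,0,0,0,35,0],[0,0,0,0,0,35,0],[0,0,0,0,0,25,0],[0,0,0,0,0,0,0],[0,0,0,0,0,0,0]]]'
```

```text
time_s: 18.15
position: [0.4149, -0.2787, 0.0877]
tcp_rot: [-179.9, -0.2, 88.4]
contact_force: [0.0, 0.5, 2.6]
width: 0.0175
grasp_force: 41.5
time_s: 19.15
position: [0.4144, -0.2781, 0.2618]
tcp_rot: [-179.9, -0.3, 88.4]
contact_force: [0.4, 0.7, -1.5]
width: 0.0176
grasp_force: 41.1
```

```bash
python3 -m jog '[[[0,0,-8,15,15,0,0],[0,0,-8,20,20,0,0],[0,0,-8,20,20,0,0],[0,0,-8,20,20,0,0],[0,0,-8,20,20,0,0],[0,0,-8,20,20,0,0],[0,0,-8,20,20,0,0],[0,0,-8,20,20,0,0],[0,0,-8,20,20,0,0],[0,0,-8,15,11,0,0]]]'
python3 -m jog '[[[0,0,-8,0,0,0,0],[0,0,0,0,0,0,0],[0,0,0,0,0,0,0],[0,0,0,0,0,0,0],[0,0,0,0,0,0,0],[0,0,0,0,0,0,0],[0,0,0,0,0,0,0],[0,0,0,0,0,0,0],[0,0,0,0,0,0,0],[0,0,0,0,0,0,0]]]'
cat > bin.py <<'E'
from h import *
print(r.sense()['position'])
for n in('top','side'):
    c=cam(n)
    for d in r.place_of(n,'reject_bin'):
        if d['conf']>.25: print(n,round(d['conf'],2),unproj(c,d['pixel'][::-1],0).round(3))
    cv2.imwrite(f'pics/b_{n}.png',cv2.resize(c['color'],(400,300)))
import sys
cv2.imwrite(sys.argv[1],np.hstack([cv2.imread(f'pics/b_{n}.png') for n in('top','side')]))
E
python3 bin.py pics/p9.png
```

```text
time_s: 20.15
position: [0.605, -0.0904, 0.2593]
tcp_rot: [-179.8, -0.0, 8.1]
contact_force: [0.7, -0.3, -1.5]
width: 0.0173
grasp_force: 41.0
time_s: 21.15
position: [0.6045, -0.0926, 0.2622]
tcp_rot: [-179.9, -0.2, 0.3]
contact_force: [0.6, 0.5, -1.3]
width: 0.017
grasp_force: 41.0
[ 0.60448145 -0.09261976  0.2622176 ]
top 0.96 [ 0.598 -0.087  0.   ]
side 0.67 [ 0.583 -0.102  0.   ]
```

View pics/p9.png

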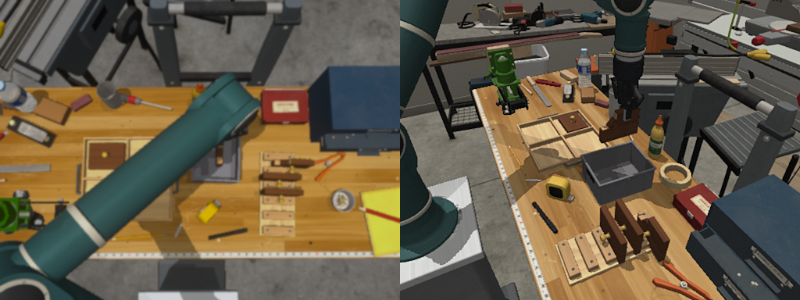

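The panel hangs over the bin, which is at about (215,155) in the top half and (618,172) in the side half and has not moved.

```bash
python3 -m jog '[[[0,0,0,0,0,-30,0],[0,0,0,0,0,-35,0],[0,0,0,0,0,-35,0],[0,0,0,0,0,-30,0],[0,0,0,0,0,0,0],[0,0,0,0,0,0,40],[0,0,0,0,0,0,40],[0,0,0,0,0,0,40],[0,0,0,0,0,0,40],[0,0,0,0,0,0,40]]]'
python3 -m jog '[[[0,0,0,0,0,20,40],[0,0,0,0,0,35,34],[0,0,8,0,0,35,34],[0,0,8,-12,-20,0,34],[0,0,8,-12,-20,0,34],[0,0,8,-12,-20,0,34],[0,0,8,-12,-20,0,34],[0,0,8,-12,-20,0,34],[0,0,8,-12,-20,0,34],[0,0,8,-12,-20,0,34]]]'
```

```text
time_s: 22.35
position: [0.6048, -0.0926, 0.1329]
tcp_rot: [-179.9, -0.3, 0.3]
contact_force: [-0.3, 0.4, 0.1]
width: 0.0396
grasp_force: 0.0
time_s: 23.35
position: [0.5199, -0.2341, 0.2237]
tcp_rot: [-180.0, -0.2, 64.6]
contact_force: [-0.0, -0.2, 0.2]
width: 0.0342
grasp_force: 0.0
```

```bash
python3 -m jog '[[[0,0,8,-20,-20,0,34],[0,0,8,-20,-20,0,34],[0,0,7.5,-18,-18,0,34],[0,0,0,-3,-3,-30,34],[0,0,0,0,0,-20,34],[0,0,0,0,0,0,34],[0,0,0,0,0,0,34],[0,0,0,0,0,0,34],[0,0,0,0,0,0,34],[0,0,0,0,0,0,34]]]'
python3 bin.py pics/p10.png
python3 - <<'E'
from h import *
c=cam('top'); I=c['color'][180:312,320:400]
a=cv2.resize(I,(360,594),interpolation=cv2.INTER_CUBIC); b=cv2.resize(cam('side')['color'][180:340,190:350],(430,430))
cv2.imwrite('pics/p10.png',np.hstack([a,cv2.copyMakeBorder(b,0,164,0,0,0)]))
E
```

```text
time_s: 24.35
position: [0.46, -0.2937, 0.1729]
tcp_rot: [-179.9, -0.2, 87.9]
contact_force: [0.1, -0.9, -0.1]
width: 0.0338
grasp_force: 0.0
[ 0.45995068 -0.29368525  0.17287821]
top 0.63 [ 0.592 -0.094  0.   ]
side 0.65 [ 0.585 -0.1    0.   ]
side 0.64 [ 0.404 -0.073  0.   ]
side 0.33 [ 0.772 -0.058  0.   ]
```

View pics/p10.png

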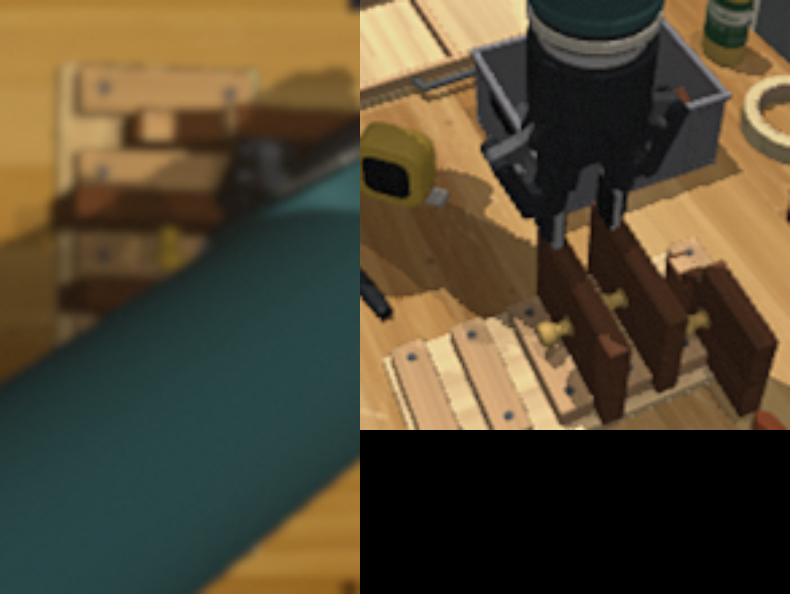

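The broken front in groove 5 has been knocked sideways: its break has gone from (95,125) to (155,125), about 30 mm towards -y. Front 3 is in place under the fingers, so I take it now.

```bash
python3 -m jog '[[[0,0,0,-1,-1,-25,34],[0,0,0,0,0,-25,34],[0,0,0,0,0,-20,34],[0,0,0,0,0,-10,34],[0,0,0,0,0,-5,34],[0,0,0,0,0,0,34],[0,0,0,0,0,0,0],[0,0,0,0,0,0,0],[0,0,0,0,0,0,0],[0,0,0,0,0,0,0]]]' 40
python3 -m jog '[[[0,0,0,0,0,0,0],[0,0,0,0,0,0,0],[0,0,0,0,0,15,0],[0,0,0,0,0,30,0],[0,0,0,0,0,35,0],[0,0,0,0,0,35,0],[0,0,0,0,0,35,0],[0,0,0,10,30,10,0],[0,0,0,10,40,0,0],[0,0,0,10,40,0,0]]]'
```

```text
time_s: 25.65
position: [0.4592, -0.2951, 0.088]
tcp_rot: [-180.0, -0.2, 87.8]
contact_force: [0.7, -0.2, 3.7]
width: 0.0174
grasp_force: 43.0
time_s: 26.65
position: [0.4876, -0.1837, 0.2479]
tcp_rot: [-179.8, -0.3, 87.7]
contact_force: [1.5, -0.1, -1.9]
width: 0.0175
grasp_force: 42.2
```

```bash
python3 -m jog '[[[0,0,0.5,6,40,0,0],[0,0,0.5,6,40,0,0],[0,0,0.5,6,40,0,0],[0,0,0.5,6,40,0,0],[0,0,0.5,6,40,0,0],[0,0,0,6,40,0,0],[0,0,0,6,40,0,0],[0,0,0,1,32,0,0],[0,0,0,0,0,0,0],[0,0,0,0,0,0,0]]]'
python3 -m jog '[[[0,0,0,0,0,-30,0],[0,0,0,0,0,-35,0],[0,0,0,0,0,-35,0],[0,0,0,0,0,-30,0],[0,0,0,0,0,-8,0],[0,0,0,0,0,0,0],[0,0,0,0,0,0,0],[0,0,0,0,0,0,0],[0,0,0,0,0,0,0],[0,0,0,0,0,0,0]]]'
```

```text
time_s: 27.65
position: [0.5305, 0.1274, 0.2471]
tcp_rot: [-179.8, -0.1, 90.4]
contact_force: [-0.1, 0.2, -0.9]
width: 0.0172
grasp_force: 42.2
time_s: 28.65
position: [0.5318, 0.1277, 0.11]
tcp_rot: [-179.9, -0.3, 90.4]
contact_force: [0.4, 0.3, -1.4]
width: 0.0173
grasp_force: 42.2
```

```bash
python3 -m jog '[[[0,0,0,-1,0,-10,0],[0,0,0,0,0,-10,0],[0,0,0,0,0,-5,0],[0,0,0,0,0,-2,0],[0,0,0,0,0,-1,0],[0,0,0,0,0,0,0],[0,0,0,0,0,0,0],[0,0,0,0,0,0,0],[0,0,0,0,0,0,0],[0,0,0,0,0,0,0]]]'
```

```text
time_s: 29.65
position: [0.5301, 0.1273, 0.0818]
tcp_rot: [-179.8, -0.3, 90.3]
contact_force: [-4.6, 0.5, 11.3]
width: 0.0174
grasp_force: 44.1
```

Contact has come at the expected height, so I release, retreat and look.

```bash
python3 -m jog '[[[0,0,0,0,0,0,22],[0,0,0,0,0,0,26],[0,0,0,0,0,0,34],[0,0,0,0,0,0,40],[0,0,0,0,0,0,40],[0,0,0,0,0,0,40],[0,0,0,0,0,10,40],[0,0,0,0,0,25,40],[0,0,0,0,0,25,40],[0,0,0,0,0,0,40]]]'
python3 -m jog '[[[0,0,0,-25,0,0,0],[0,0,0,-27,0,0,0],[0,0,0,0,0,0,0],[0,0,0,0,0,0,0],[0,0,0,0,0,0,0],[0,0,0,0,0,0,0],[0,0,0,0,0,0,0],[0,0,0,0,0,0,0],[0,0,0,0,0,0,0],[0,0,0,0,0,0,0]]]'
python3 - <<'E'
from h import *
c=cam('top'); s=cam('side')
a=c['color'][160:300,95:235]; b=s['color'][120:240,140:280]
cv2.imwrite('pics/p11.png',np.hstack([cv2.resize(a,(400,400)),cv2.copyMakeBorder(cv2.resize(b,(400,343)),0,57,0,0,0)]))
E
```

```text
time_s: 30.65
position: [0.5326, 0.1274, 0.1445]
tcp_rot: [179.8, -0.3, 90.3]
contact_force: [0.6, -0.5, 0.7]
width: 0.04
grasp_force: 0.0
time_s: 31.65
position: [0.4785, 0.1273, 0.1411]
tcp_rot: [-179.9, -0.2, 90.3]
contact_force: [0.3, 0.2, 0.2]
width: 0.0003
grasp_force: 0.0
```

View pics/p11.png

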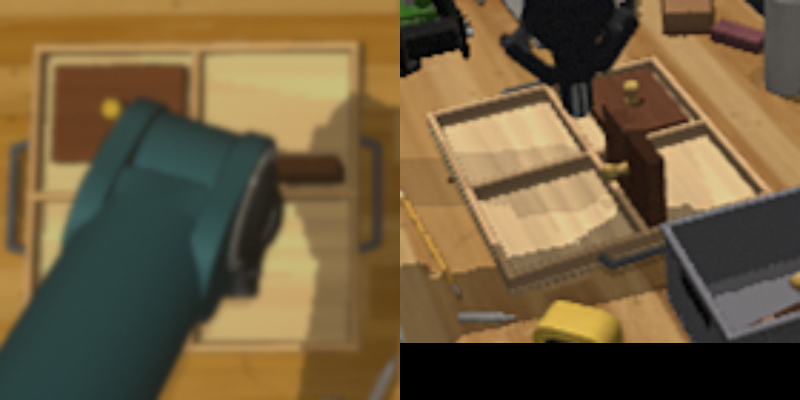

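Front 3 stands upright in the far-right bay, seen at (640,170) in the side half. Front 1 lies clear inside its own bay. I push front 3 over.

```bash
python3 -m jog '[[[0,0,0,0,0,-20,0],[0,0,0,0,0,-20,0],[0,0,0,0,0,-7,0],[0,0,0,12,0,0,0],[0,0,0,8,0,0,0],[0,0,0,8,0,0,0],[0,0,0,8,0,0,0],[0,0,0,8,0,0,0],[0,0,0,8,0,0,0],[0,0,0,8,0,0,0]]]'
python3 -m jog '[[[0,0,0,7,0,0,0],[0,0,0,0,0,0,0],[0,0,0,0,0,0,0],[0,0,0,0,0,0,0],[0,0,0,0,0,35,0],[0,0,0,0,0,35,0],[0,0,0,0,-30,35,34],[0,0,0,0,-40,0,34],[0,0,0,0,-40,0,34],[0,0,0,0,-40,0,34]]]'
```

```text
time_s: 32.75
position: [0.5392, 0.1273, 0.0942]
tcp_rot: [-179.9, -0.2, 90.3]
contact_force: [-0.3, -0.5, 1.3]
width: 0.0
grasp_force: 0.0
time_s: 33.75
position: [0.545, -0.0235, 0.1995]
tcp_rot: [-179.9, -0.3, 90.4]
contact_force: [0.9, -0.2, 0.4]
width: 0.034
grasp_force: 0.0
```

```bash
python3 -m jog '[[[0,0,0,-5,-40,0,34],[0,0,-0.5,-5,-40,0,34],[0,0,-0.5,-6,-40,0,34],[0,0,-0.5,-6,-40,0,34],[0,0,-0.5,-6,-40,0,34],[0,0,-0.4,-6,-40,0,34],[0,0,0,-5,-30,-30,34],[0,0,0,0,0,0,34],[0,0,0,0,0,0,34],[0,0,0,0,0,0,34]]]'
python3 - <<'E'
from h import *
for n in('top','side'):
    c=cam(n)
    for l,z in [('front_a',.057),('broken_a',.057),('reject_bin',0)]:
        for d in r.place_of(n,l):
            if d['conf']>.25: print(n,l,round(d['conf'],2),unproj(c,d['pixel'][::-1],z).round(3))
E
```

```text
time_s: 34.75
position: [0.5071, -0.2915, 0.1694]
tcp_rot: [-179.9, -0.3, 88.0]
contact_force: [0.1, 0.0, 0.5]
width: 0.0341
grasp_force: 0.0
top front_a 0.86 [0.583 0.26  0.057]
top front_a 0.66 [0.582 0.116 0.057]
top broken_a 0.79 [ 0.585 -0.127  0.057]
top reject_bin 0.81 [ 0.59  -0.089  0.   ]
side front_a 0.71 [0.567 0.074 0.057]
side front_a 0.69 [ 0.512 -0.293  0.057]
side broken_a 0.61 [ 0.561 -0.342  0.057]
side reject_bin 0.76 [ 0.599 -0.091  0.   ]
```

```bash
python3 -m jog '[[[0,0,0,-0.5,-1.5,-25,34],[0,0,0,0,0,-25,34],[0,0,0,0,0,-18,34],[0,0,0,0,0,-9,34],[0,0,0,0,0,-4,34],[0,0,0,0,0,0,34],[0,0,0,0,0,0,0],[0,0,0,0,0,0,0],[0,0,0,0,0,0,0],[0,0,0,0,0,0,0]]]' 40
python3 -m jog '[[[0,0,0,0,0,0,0],[0,0,0,0,0,0,0],[0,0,0,0,0,15,0],[0,0,0,0,0,30,0],[0,0,0,0,0,35,0],[0,0,0,0,0,35,0],[0,0,0,0,0,35,0],[0,0,0,0,30,10,0],[0,0,0,0,40,0,0],[0,0,0,0,40,0,0]]]'
```

```text
time_s: 36.15
position: [0.5069, -0.2946, 0.089]
tcp_rot: [-180.0, -0.2, 87.9]
contact_force: [1.9, -0.4, 2.0]
width: 0.0172
grasp_force: 41.5
time_s: 37.15
position: [0.5044, -0.1831, 0.2479]
tcp_rot: [-179.8, -0.3, 87.8]
contact_force: [1.5, 0.1, -0.5]
width: 0.0174
grasp_force: 40.8
```

```bash
python3 -m jog '[[[0,0,0.5,-8,42,0,0],[0,0,0.5,-9,42,0,0],[0,0,0.5,-9,42,0,0],[0,0,0.5,-9,42,0,0],[0,0,0.5,-9,42,0,0],[0,0,0,-9,42,0,0],[0,0,0,-9,42,0,0],[0,0,0,-9,42,0,0],[0,0,0,-9,42,0,0],[0,0,0,-9,38,0,0]]]'
python3 -m jog '[[[0,0,0,-10,18,0,0],[0,0,0,-9,18,0,0],[0,0,0,0,0,0,0],[0,0,0,0,0,-30,0],[0,0,0,0,0,-35,0],[0,0,0,0,0,-35,0],[0,0,0,0,0,-30,0],[0,0,0,0,0,-6,0],[0,0,0,0,0,0,0],[0,0,0,0,0,0,0]]]'
```

```text
time_s: 38.15
position: [0.415, 0.2332, 0.2476]
tcp_rot: [-179.7, -0.2, 90.5]
contact_force: [0.8, -0.3, -1.0]
width: 0.0176
grasp_force: 40.8
time_s: 39.15
position: [0.3989, 0.2676, 0.1134]
tcp_rot: [-180.0, -0.3, 90.4]
contact_force: [0.5, -0.9, -0.9]
width: 0.0177
grasp_force: 40.7
```

```bash
python3 -m jog '[[[0,0,0,-3,3.5,0,0],[0,0,0,0,0,-10,0],[0,0,0,0,0,-10,0],[0,0,0,0,0,-5,0],[0,0,0,0,0,-3,0],[0,0,0,0,0,-2,0],[0,0,0,0,0,-1,0],[0,0,0,0,0,0,0],[0,0,0,0,0,0,0],[0,0,0,0,0,0,0]]]'
```

```text
time_s: 40.15
position: [0.3956, 0.2711, 0.0827]
tcp_rot: [-179.8, -0.3, 90.4]
contact_force: [-5.3, -2.9, 21.1]
width: 0.0172
grasp_force: 44.2
```

```bash
python3 -m jog '[[[0,0,0,0,0,0.7,0],[0,0,0,0,0,0,22],[0,0,0,0,0,0,26],[0,0,0,0,0,0,34],[0,0,0,0,0,0,40],[0,0,0,0,0,0,40],[0,0,0,0,0,10,40],[0,0,0,0,0,25,40],[0,0,0,0,0,25,40],[0,0,0,0,0,0,40]]]'
python3 -m jog '[[[0,0,0,-25,0,0,0],[0,0,0,-27,0,0,0],[0,0,0,0,0,0,0],[0,0,0,0,0,0,0],[0,0,0,0,0,0,0],[0,0,0,0,0,0,0],[0,0,0,0,0,0,0],[0,0,0,0,0,0,0],[0,0,0,0,0,0,0],[0,0,0,0,0,0,0]]]'
python3 - <<'E'
from h import *
c=cam('top'); s=cam('side')
a=c['color'][160:300,95:235]; b=s['color'][120:240,140:280]
cv2.imwrite('pics/p12.png',np.hstack([cv2.resize(a,(400,400)),cv2.copyMakeBorder(cv2.resize(b,(400,343)),0,57,0,0,0)]))
E
```

```text
time_s: 41.15
position: [0.3966, 0.2722, 0.1446]
tcp_rot: [179.9, -0.4, 90.4]
contact_force: [-0.3, -0.3, -0.6]
width: 0.0399
grasp_force: 0.0
time_s: 42.15
position: [0.3431, 0.2713, 0.1419]
tcp_rot: [-179.9, -0.2, 90.4]
contact_force: [-0.7, -0.6, -0.5]
width: 0.0
grasp_force: 0.0
```

View pics/p12.png

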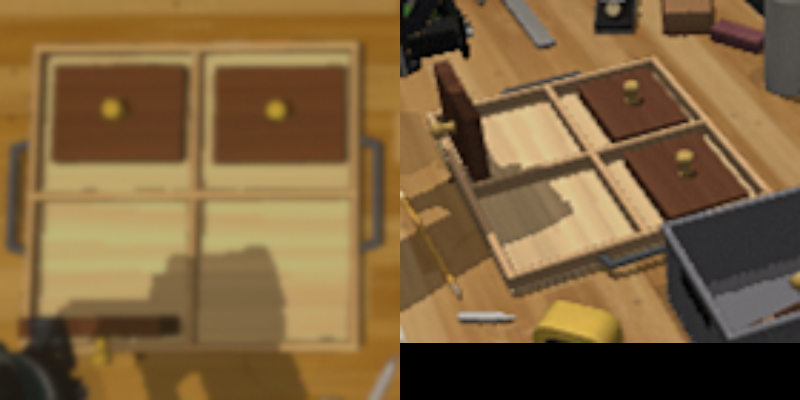

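Both far bays hold flat, knob-up fronts. Front 4 stands in the near-left bay at (460,120) in the side half, so I push it over.

```bash
python3 -m jog '[[[0,0,0,0,0,-20,0],[0,0,0,0,0,-20,0],[0,0,0,0,0,-7,0],[0,0,0,12,0,0,0],[0,0,0,8,0,0,0],[0,0,0,8,0,0,0],[0,0,0,8,0,0,0],[0,0,0,8,0,0,0],[0,0,0,8,0,0,0],[0,0,0,8,0,0,0]]]'
python3 -m jog '[[[0,0,0,8,0,0,0],[0,0,0,0,0,0,0],[0,0,0,0,0,0,0],[0,0,0,0,0,0,0],[0,0,0,0,0,35,0],[0,0,0,0,0,35,0],[0,0,0,10,-30,35,34],[0,0,0,10,-40,0,34],[0,0,0,12,-40,0,34],[0,0,0,12,-40,0,34]]]'
```

```text
time_s: 43.25
position: [0.4037, 0.2714, 0.0949]
tcp_rot: [-179.9, -0.2, 90.4]
contact_force: [1.0, 0.8, -0.5]
width: -0.0002
grasp_force: 0.0
time_s: 44.25
position: [0.4547, 0.1206, 0.2001]
tcp_rot: [-179.9, -0.3, 90.5]
contact_force: [1.3, 0.7, 0.1]
width: 0.0342
grasp_force: 0.0
```

```bash
python3 -m jog '[[[0,0,0,8,-40,0,34],[0,0,0,8,-40,0,34],[0,0,0,8,-40,0,34],[0,0,-0.5,8,-40,0,34],[0,0,-0.5,8,-40,0,34],[0,0,-0.5,5,-40,0,34],[0,0,-0.5,0,-30,0,34],[0,0,-0.5,0,0,0,34],[0,0,0,0,0,0,34],[0,0,0,0,0,0,34]]]'
python3 - <<'E'
from h import *
for n in('top','side'):
    c=cam(n)
    for l,z in [('front_a',.057),('broken_a',.057),('reject_bin',0)]:
        for d in r.place_of(n,l):
            if d['conf']>.25: print(n,l,round(d['conf'],2),unproj(c,d['pixel'][::-1],z).round(3))
    if n=='top':
        a=cv2.resize(c['color'][180:260,330:410],(400,400),interpolation=cv2.INTER_CUBIC)
    else: b=cv2.resize(c['color'][140:340,150:350],(400,400))
cv2.imwrite('pics/p13.png',np.hstack([a,b]))
E
```

```text
time_s: 45.25
position: [0.4999, -0.1472, 0.1995]
tcp_rot: [-179.8, -0.3, 88.0]
contact_force: [-0.2, -0.1, -0.9]
width: 0.034
grasp_force: 0.0
top front_a 0.94 [0.583 0.128 0.057]
top front_a 0.94 [0.452 0.259 0.057]
top front_a 0.67 [0.585 0.259 0.057]
top broken_a 0.8 [ 0.596 -0.121  0.057]
top broken_a 0.62 [ 0.558 -0.332  0.057]
top reject_bin 0.56 [ 0.595 -0.098  0.   ]
side front_a 0.77 [0.564 0.191 0.057]
side front_a 0.67 [0.566 0.059 0.057]
side front_a 0.64 [0.437 0.215 0.057]
side broken_a 0.95 [ 0.55  -0.34   0.057]
side broken_a 0.68 [0.551 0.186 0.057]
side broken_a 0.49 [ 0.59  -0.137  0.057]
side reject_bin 0.86 [ 0.582 -0.098  0.   ]
```

View pics/p13.png

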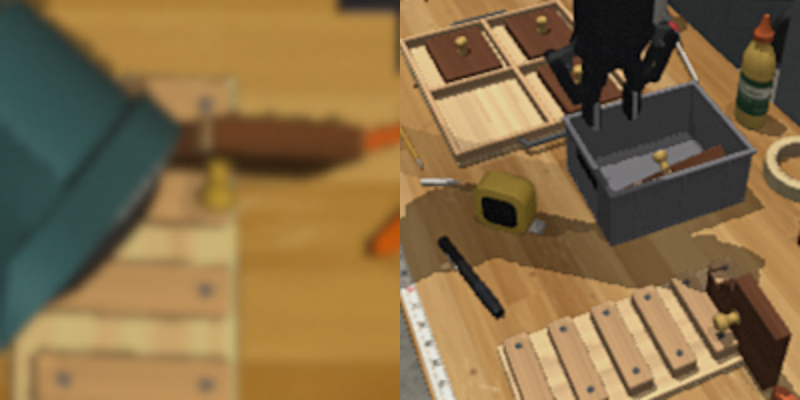

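The tray is done: three flat fronts. The broken front stands in groove 5, its right end at (365,130) in the left half, so its centre is near y = -0.335. The first reject lies in the bin. I check how near the blue cabinet is.

Run:
```python
from h import *
c=cam('top'); s=cam('side')
for p in [(553,480),(555,450),(640,560)]: print('side z0',unproj(s,np.array(p)/1.5,0).round(3))
for z in (0,.1,.2,.3): print(z,[unproj(c,np.array(p)/1.5,z).round(3)[:2].tolist() for p in [(595,270),(617,290),(635,128)]],[unproj(s,np.array(p)/1.5,z).round(3)[:2].tolist() for p in [(555,450),(592,405),(720,342)]])
```

```text
side z0 [ 0.639 -0.4    0.   ]
side z0 [ 0.673 -0.364  0.   ]
side z0 [ 0.662 -0.533  0.   ]
0 [[0.639, -0.417], [0.603, -0.454], [0.905, -0.505]] [[0.673, -0.364], [0.78, -0.326], [1.083, -0.321]]
0.1 [[0.62, -0.385], [0.587, -0.419], [0.865, -0.467]] [[0.609, -0.407], [0.7, -0.375], [0.959, -0.371]]
0.2 [[0.601, -0.354], [0.571, -0.385], [0.824, -0.428]] [[0.545, -0.451], [0.621, -0.424], [0.835, -0.421]]
0.3 [[0.582, -0.322], [0.555, -0.35], [0.784, -0.39]] [[0.481, -0.494], [0.541, -0.473], [0.71, -0.471]]
```

```bash
python3 -m jog '[[[0,0,0,9,-33,0,34],[0,0,0,9,-33,0,34],[0,0,0,9,-33,0,34],[0,0,0,9,-33,0,34],[0,0,0,9,-33,0,34],[0,0,0,9,-30,0,34],[0,0,0,0,0,-28,34],[0,0,0,0,0,0,34],[0,0,0,0,0,0,34],[0,0,0,0,0,0,34]]]'
```

```text
time_s: 46.75
position: [0.5545, -0.3432, 0.1728]
tcp_rot: [-179.9, -0.2, 88.0]
contact_force: [0.8, -0.8, 1.3]
width: 0.0339
grasp_force: 0.0
```

```bash
python3 -m jog '[[[0,0,0,-1,1,-25,34],[0,0,0,0,0,-25,34],[0,0,0,0,0,-20,34],[0,0,0,0,0,-10,34],[0,0,0,0,0,-5,34],[0,0,0,0,0,0,34],[0,0,0,0,0,0,0],[0,0,0,0,0,0,0],[0,0,0,0,0,0,0],[0,0,0,0,0,0,0]]]' 40
python3 -m jog '[[[0,0,0,0,0,0,0],[0,0,0,0,0,0,0],[0,0,0,0,0,15,0],[0,0,0,0,0,30,0],[0,0,0,0,0,35,0],[0,0,0,0,0,35,0],[0,0,0,0,0,35,0],[0,0,0,0,30,10,0],[0,0,0,0,40,0,0],[0,0,0,0,40,0,0]]]'
```

```text
time_s: 47.75
position: [0.5536, -0.3431, 0.0879]
tcp_rot: [-180.0, -0.2, 87.9]
contact_force: [0.1, -0.3, 5.1]
width: 0.0173
grasp_force: 41.7
time_s: 48.75
position: [0.552, -0.2319, 0.2476]
tcp_rot: [-179.9, -0.2, 87.8]
contact_force: [0.8, 0.8, -1.5]
width: 0.0172
grasp_force: 40.8
```

```bash
python3 -m jog '[[[0,0,-8,3,13,0,0],[0,0,-8,3,14,0,0],[0,0,-8,3,14,0,0],[0,0,-8,3,14,0,0],[0,0,-8,3,14,0,0],[0,0,-8,3,14,0,0],[0,0,-8,3,14,0,0],[0,0,-8,3,14,0,0],[0,0,-8,3,14,0,0],[0,0,-8,3,12,0,0]]]'
python3 -m jog '[[[0,0,-7.5,0,0,0,0],[0,0,0,0,0,0,0],[0,0,0,0,0,0,0],[0,0,0,0,0,0,0],[0,0,0,0,0,-20,0],[0,0,0,0,0,-20,0],[0,0,0,0,0,0,0],[0,0,0,0,0,0,0],[0,0,0,0,0,0,0],[0,0,0,0,0,0,0]]]'
python3 bin.py pics/p14.png
python3 - <<'E'
from h import *
a=cv2.resize(cam('top')['color'][140:260,220:340],(400,400)); b=cv2.resize(cam('side')['color'][130:270,200:340],(400,400)); cv2.imwrite('pics/p14.png',np.hstack([a,b]))
E
```

```text
time_s: 49.75
position: [0.5824, -0.0945, 0.2471]
tcp_rot: [-179.8, -0.1, 7.6]
contact_force: [1.0, -0.4, -2.1]
width: 0.017
grasp_force: 40.7
time_s: 50.75
position: [0.5832, -0.0959, 0.2074]
tcp_rot: [-179.9, -0.3, 0.4]
contact_force: [0.0, -0.6, -1.4]
width: 0.0174
grasp_force: 40.7
[ 0.58324958 -0.09594929  0.20740496]
top 0.86 [ 0.593 -0.091  0.   ]
top 0.29 [0.445 0.123 0.   ]
side 0.74 [ 0.586 -0.096  0.   ]
```

View pics/p14.png

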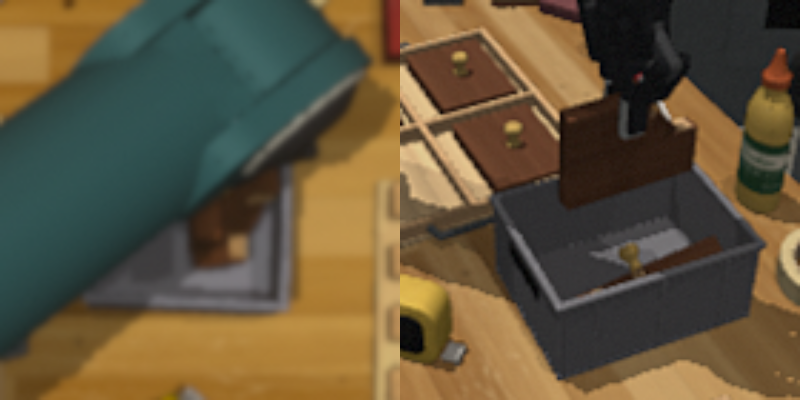

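The panel is clear above the bin, and the first reject leans against the bin's -y wall. I shift a little to +y, lower and release.

```bash
python3 -m jog '[[[0,0,0,0,6,0,0],[0,0,0,0,6,0,0],[0,0,0,0,0,-25,0],[0,0,0,0,0,-25,0],[0,0,0,0,0,-15,0],[0,0,0,0,0,-7,0],[0,0,0,0,0,0,40],[0,0,0,0,0,0,40],[0,0,0,0,0,0,40],[0,0,0,0,0,0,40]]]'
python3 -m jog '[[[0,0,0,0,0,0,40],[0,0,0,0,0,20,40],[0,0,0,0,0,35,40],[0,0,0,0,0,35,40],[0,0,0,0,0,35,40],[0,0,0,-25,0,35,40],[0,0,0,-40,0,0,40],[0,0,0,-40,0,0,40],[0,0,0,-40,0,0,40],[0,0,0,0,0,0,40]]]'
python3 - <<'E'
from h import *
a=cv2.resize(cam('top')['color'][140:300,90:330],(450,300)); b=cv2.resize(cam('side')['color'][90:330,120:360],(350,350)); cv2.imwrite('pics/p15.png',np.hstack([cv2.copyMakeBorder(a,0,50,0,0,0),b]))
E
```

```text
time_s: 52.05
position: [0.5834, -0.0838, 0.1358]
tcp_rot: [-179.9, -0.3, 0.4]
contact_force: [0.1, 0.1, -0.2]
width: 0.0397
grasp_force: 0.0
time_s: 53.05
position: [0.4488, -0.0838, 0.3005]
tcp_rot: [-178.9, -0.2, -0.0]
contact_force: [0.3, 0.5, 0.9]
width: 0.04
grasp_force: 0.0
```

View pics/p15.png

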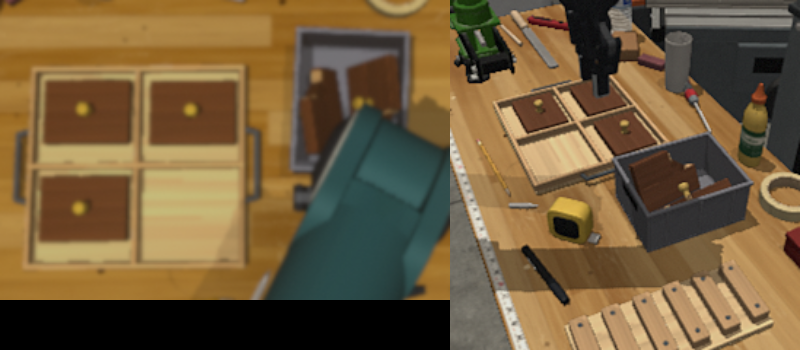

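All three sound fronts lie flat with knobs up in separate bays, both broken ones are in the bin and the rack is empty. The glue bottle and tape measure are where they were, so I hand the job in.

```bash
python3 -c "
from workcell import r
print(r.sign_off())"
```

```text
the job is handed in; nothing more can be done
None
```

The job is handed in at about 53 s of robot time: three sound fronts lie flat, knob up, in their own bays, both broken fronts are in the bin, the rack is empty, and the bottle and tape are undisturbed; I viewed 15 pictures, one over the limit of 14.

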